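Hold the stock-bay gate ajar past its sagging bolt

ROBOT

A 7-joint arm with a two-finger parallel gripper is mounted at the origin on the work surface. World frame = base frame: x ahead of the robot, y to its left, z up, the work surface at z = 0. Lengths are in m, angles in rad, forces in N, time in s.
With the tool pointing down it reaches from about 0.425 to 0.925 m from the base axis. Payload 6.8 kg.
Tool frame: the origin (TCP) lies midway between the tips of the shut fingers; the grasp point (between the pads) lies 19 mm behind it (bot.pinch_z is the distance from the TCP to the grasp point, in m); x points along the fingers, y is the direction in which the jaws open and shut, and the axes are right-handed (so a half turn about x gives the same grasp; the last joint's range is limited). The gripper opens to 85 mm and grips with 20 to 120 N. Pads are 22 mm wide; open, the fingers measure 114 mm over their backs; the gripper's body (76 mm by 85 mm) begins 54 mm behind the grasp point. The pads swing forward as they close: fully open they stand 13 mm farther back than shut.
Start: joints at [1.214, 0.477, 0.022, 1.555, -0.011, 1.109, -0.083], TCP at [0.166, -0.654, 0.231] pointing down, gripper open.
Joint ranges: [-2.96, 2.96], [-0.34, 2.1], [-1.41, 1.46], [0.24, 2.44], [-1.37, 4.51], [0.17, 1.92], [-2.96, 2.96]. Speed limits (rad/s): [2.39, 2.39, 3.14, 3.14, 3.14, 3.14, 3.14].

INTERFACE

Orientations are given as a unit quaternion [w, x, y, z].
In Python, from station import bot gives the robot as it stands. The module is installed in compiled form; this text tells all that it offers.
- The arm moves only by the tool step_arm, never from a script. Its argument "plan" is a list of rows, each a list of 6 numbers: the shift along the tool's x, y, z in units of 40 mm (1.0 is 40 mm), then the turn, a rotation vector about the tool's x, y, z in units of 360 degrees (1.0 is 360 degrees). In form: [[dx, dy, dz, ax, ay, az], ...]. A call has 1 to 8 rows; each row shifts and turns the commanded pose from where the row before left it, along the tool's axes as they then stand; what a row does not reach is not made up. A row lasts 1/8 s, in which the tool goes at most 62.5 mm and 10.7 degrees, less where a joint would pass 70% of its speed; a pose out of reach is approached as far as the arm can. A call with a number of a shift or a turn outside -1 to 1 is refused whole. A call with a gripper value outside its range is refused whole. "fingers" is the closure, from -1 (fully open) to 1 (shut), set as the call begins (left out, the last holds). The fingers move at their own pace and stop on an object; "force" is the grip in N (left out, the last holds). Time passes only in rows, so rows that do not move let the fingers close. It gives the time, the measured TCP pose, the force and the opening at its end, in the units of the state.
- bot.get_obs(): the state, without advancing time (a new reading comes with each control period).
- bot.read_camera(name): name is "side" or "top" or "wrist"; returns (picture, depth): 384x512x3 uint8, red, green, blue; 384x512 float32, m along the optical axis (not along the pixel's ray), 0 where there is no reading.
- bot.camera_model(name): a dict with "mtx" (3x3 intrinsics, pixels), "origin" and "rotation" of the camera in the world; the wrist camera has in their place "T_tool_cam" (4x4, takes a point from camera to tool coordinates, whose origin is the TCP and whose axes are the tool frame's). Camera axes: x right, y up, looking along -z (the intrinsics and any distortion apply to the point x, -y, -z); pixel columns grow to the right and rows downward; lengths in m; the calibration is good to about 2 mm. The wrist camera is an equidistant fisheye: a pixel r from the principal point sees the ray r / f radians off the axis. A picture is of the moment at which its call begins: read the wrist's pose just before it. camera_model takes no time and is no camera call.
- bot.hand_in(): hands the job in, once; it reports no verdict.
The state is a dict: "t": time; "q": joint angles; "joint_vel": joint speeds; "joint_torque": joint torques, N m; "eef_pos": TCP position; "tool_rot": TCP orientation; "contact_force": force on the tool from outside, world axes, zero at the start; "torque": the same for the moment, N m; "gripper_width": opening from 0.0 (shut) to 1.0 (fully open).
Only numpy, scipy, OpenCV 4.12 (cv2) and the standard library are available. Lean on these libraries where they do the work, as an engineer would, in place of code of your own. Each camera call takes 0.05 s, during which the arm holds its last target.

TASK

The barrel bolt on the gate of the bench-top stock bay has sagged, so its turned-down nose is caught behind the bent-up lip of the keeper. Take the bolt by its plywood grip, lift it so the nose rides over the lip without being forced against the keeper, draw the bolt clear, then pull the gate open towards the robot by about a hand's breadth (10 cm at its free edge). The gate springs shut by itself: finish while still holding the grip with the gate standing still ajar, and leave the loose things on the bench alone.

Things in the scene. Friction and masses are not known exactly. Their poses are not given: they have to be found in the camera images.
- bay: Fixed plywood bay, 400 mm wide. Origin on the bench, in the closed gate's plane, midway between its posts. x points into the bay, away from the robot; y along the closed gate to the hinge (robot's left); z up. Yaw within 0.3 rad. Posts and the gate's top rail (40 mm thick) end 160 mm up; hinge axis at y = +140 mm, gate's free edge at y = -130 mm. Boards inside are lower.
- gate_hinge (a point): Point on the gate's vertical hinge axis, at the height of the top rail (160 mm above the bench).
- rod: Bolt's 10 mm steel rod with upright plywood grip. Origin: grip centre, about 228 mm above the bench. Grip 22 mm across the gate (x), 30 along it (y), 40 tall, clear all round, on an 18 mm neck. y axis along the rod, nose to hinge (0.05 rad nose-down at start). Rod axis 35 mm below origin; nose at -90 mm y turns down 22 mm. Weighs 0.4 kg, about 3 N to lift at the grip.
- keeper: Steel bracket on the latch post, 38 mm wide (30 mm inside): two cheeks 55 mm tall and a bent-up lip (4 mm thick) across the side nearest the gate. Origin: middle of the lip's top edge, 183 mm above the bench; axes as the bay's. At rest the nose hangs on the lip's -y side, 16 mm below its top; the cheeks keep the gate shut until the nose is drawn out over the lip towards +y.
- barrel (a joint): Swing of the loose barrel on its cross pin (130 mm from the grip, towards the hinge), rad: 0 = sagged, grows as the grip is lifted, stop at 0.15 (grip raised about 20 mm). The nose clears the lip from about 0.08 (grip raised about 11 mm); it falls back by its weight if let go.
- bolt (a joint): How far the bolt is drawn along its barrel towards the hinge, m: 0 = fully shot, 0.07 = end of travel; starts between 0 and 0.005. Slides with about 1.5 N of friction. The nose meets the lip at about 0.007 if not lifted; it is out of the keeper from 0.028.
- gate (a joint): Gate opening angle, rad: 0 = shut, grows as the free edge comes towards the robot (clockwise from above about the hinge), stop at 1.2. A spring always pulls it shut, about 3 N at the grip when shut and 6 N at 0.4 rad. 10 cm at the free edge is about 0.37 rad.
- star_a: Bystander: loose six-lobed plywood hand knob, 59 mm across, 16 mm thick, lying flat beside the bay. Origin under its centre.
- star_b: Bystander: a second hand knob like star_a.
- tin: Bystander: plain steel tin, 72 mm across, 60 mm tall, beside the bay. Origin under its centre.
- block: Bystander: softwood offcut, 50 x 80 x 30 mm, beside the bay. Origin under its centre.

How it is judged:
On the way, in this order (a step that is already met when the one before it is completed fails the run):
1. the bolt is lifted while its nose is still in the keeper (value of joint barrel above 0.06 rad and value of joint bolt below 0.022 m), for 0.02 s.
2. the bolt is drawn out of the keeper with the gate still shut (value of joint bolt above 0.027 m and value of joint gate below 0.1 rad), for 0.02 s.
At the end, for the whole second after the job is handed in: The gate stands still (under 0.1 rad/s) between 0.24 and 0.54 rad open (about 65 to 145 mm at the free edge), the bolt is still drawn at least 20 mm, and the fingers still hold the bolt (contact over 1 N) (value of joint gate between 0.24 and 0.54 rad and velocity of joint gate between -0.1 and 0.1 rad/s and value of joint bolt above 0.02 m and contact force between the fingers and rod above 1 N); the arm keeps its last pose, push and grip.
It fails at once if the bolt is forced against the keeper with more than 40 N (contact force between rod and keeper above 40 N).
It fails at once if a loose thing on the bench is shifted more than 30 mm (distance of any of star_a, star_b, tin, block from where it was at the start of the episode above 0.03 m).
It also fails if it takes over 32 s, if anything falls off the work surface, if the arm or the gripper's body presses on something with over 40 N, if the wrist force passes 120 N, or if a joint passes its speed limit or range.

## Working session

There is one attempt and no reset: what is moved stays moved. The work goes in short steps, Python scripts to look and compute and a tool call to move; the robot and the scene stay as the last step left them, time stands still between calls to the robot, and variables do not carry over. Pictures are saved under pics/ and viewed, and the job is handed in when it is done.

Besides the shell and the picture viewer there is one more tool, called after "Request:" as name(argument=value, ...), one argument or row to a line, values as JSON. step_arm: Moves the arm, as the interface text tells. Shifts and turns lie within -1 to 1; 1 stands for 40 mm of shift or 360 degrees of turn. Its arguments: {"type":"object","properties":{"plan":{"type":"array"},"fingers":{"type":"number"},"force":{"type":"number"}},"required":["plan"]}

```bash
mkdir -p pics; cat > h.py <<'E'
import numpy as np, cv2, pickle
from station import bot
E
python3 - <<'E'
from h import *
o=bot.get_obs(); print({k:np.round(v,3) for k,v in o.items()}, bot.pinch_z)
for n in ["side","top"]:
    p,d=bot.read_camera(n); m=bot.camera_model(n); pickle.dump((p,d,m),open(f"{n}0.pkl","wb"))
    cv2.imwrite(f"pics/{n}0.png",p[:,:,::-1]); print(n,{k:np.round(v,3) for k,v in m.items()})
E
```

```text
{'t': np.float64(0.0), 'q': array([ 1.214,  0.478,  0.022,  1.556, -0.012,  1.109, -0.083]), 'joint_vel': array([ 0.002,  0.   ,  0.   , -0.001, -0.001, -0.001, -0.   ]), 'joint_torque': array([ 0.0000e+00, -5.9644e+01,  1.6080e+00, -2.8119e+01,  1.2000e-02,
        9.0000e-03,  0.0000e+00]), 'eef_pos': array([ 0.166, -0.654,  0.23 ]), 'tool_rot': array([-0.087, -0.702, -0.088,  0.702]), 'contact_force': array([ 0.914,  0.116, -0.289]), 'torque': array([-0.001, -0.006, -0.023]), 'gripper_width': np.float64(0.997)} 0.0187
side {'mtx': array([[492.292,   0.   , 267.891],
       [  0.   , 492.292, 194.073],
       [  0.   ,   0.   ,   1.   ]]), 'origin': array([0.308, 1.191, 0.851]), 'rotation': array([-0.09 , -0.056,  0.488,  0.866])}
top {'mtx': array([[429.421,   0.   , 260.758],
       [  0.   , 429.421, 187.573],
       [  0.   ,   0.   ,   1.   ]]), 'origin': array([0.427, 0.043, 1.257]), 'rotation': array([-0.698, -0.055,  0.05 ,  0.712])}
```

View pics/side0.png

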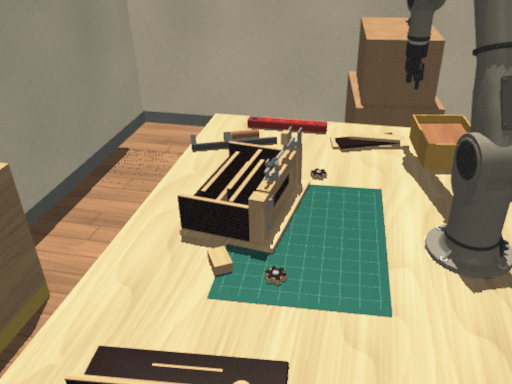

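View pics/top0.png

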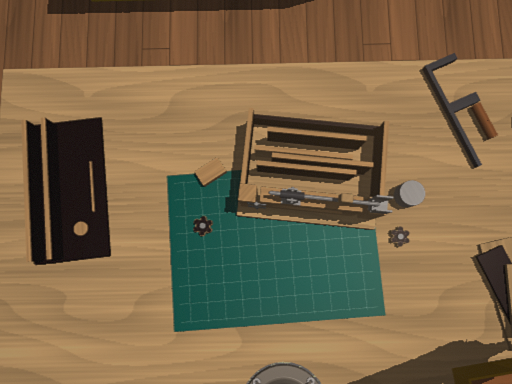

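The side view shows the bay at about (245,195), with bolt metalwork along its top from (265,170) to (297,135). The top view shows the bay at (310,165), the bolt line at about y=200 with the hinge to the left, the tin at (411,193), knobs at (203,226) and (399,237), and the block at (211,172). I'll enlarge next.

```bash
cat >> h.py <<'E'
from scipy.spatial.transform import Rotation as R
def pts(d,m):
    K=m['mtx'];h,w=d.shape;u,v=np.meshgrid(np.arange(w),np.arange(h))
    P=np.stack([(u-K[0,2])/K[0,0]*d,-(v-K[1,2])/K[1,1]*d,-d],-1)
    q=np.array(m['rotation']); r=R.from_quat(q,scalar_first=True) if q.size==4 else R.from_matrix(q)
    return (P.reshape(-1,3)@r.as_matrix().T+m['origin']).reshape(h,w,3)
E
python3 - <<'E'
from h import *
for n,(x0,y0,x1,y1) in dict(side=(175,115,325,245),top=(225,150,435,240)).items():
    p,d,m=pickle.load(open(f"{n}0.pkl","rb"))
    s=780//(x1-x0); c=cv2.resize(p[y0:y1,x0:x1,::-1],None,fx=s,fy=s,interpolation=cv2.INTER_CUBIC)
    cv2.imwrite(f"pics/{n}c.png",c[:600,:800])
    P=pts(d,m)
    if n=="top":
        print("bench",P[300,100],P[280,250])
        hh=P[150:240,225:435,2]
        sel=(P[...,2]>0.2)&(P[...,2]<0.26)&(d>0)
        ys,xs=np.nonzero(sel)
        for y,x in zip(ys,xs):
            if 150<y<240 and 225<x<435: print(x,y,np.round(P[y,x],3))
E
```

```text
bench [ 2.99264279e-01  5.17018065e-01 -4.18530444e-04] [0.34782142 0.08706123 0.0009101 ]
291 187 [ 0.585 -0.025  0.201]
292 187 [ 0.585 -0.028  0.203]
293 187 [ 0.585 -0.03   0.204]
288 188 [ 0.582 -0.017  0.208]
289 188 [ 0.582 -0.02   0.207]
290 188 [ 0.581 -0.022  0.21 ]
291 188 [ 0.582 -0.025  0.206]
292 188 [ 0.581 -0.027  0.213]
293 188 [ 0.581 -0.029  0.213]
294 188 [ 0.581 -0.032  0.211]
295 188 [ 0.581 -0.035  0.209]
296 188 [ 0.581 -0.037  0.209]
288 189 [ 0.579 -0.017  0.207]
289 189 [ 0.579 -0.02   0.207]
290 189 [ 0.579 -0.022  0.207]
291 189 [ 0.579 -0.025  0.208]
292 189 [ 0.579 -0.027  0.208]
293 189 [ 0.579 -0.03   0.209]
294 189 [ 0.579 -0.032  0.211]
295 189 [ 0.579 -0.035  0.207]
296 189 [ 0.578 -0.037  0.212]
297 189 [ 0.578 -0.039  0.213]
280 190 [0.577 0.003 0.211]
281 190 [ 0.577 -0.     0.206]
282 190 [ 0.578 -0.003  0.204]
283 190 [ 0.578 -0.005  0.201]
284 190 [ 0.577 -0.008  0.204]
285 190 [ 0.578 -0.01   0.203]
291 190 [ 0.578 -0.025  0.201]
292 190 [ 0.577 -0.027  0.205]
293 190 [ 0.577 -0.03   0.204]
295 190 [ 0.577 -0.035  0.202]
296 190 [ 0.577 -0.0
[... 16090 characters left out ...]
522 -0.247  0.212]
384 210 [ 0.522 -0.248  0.215]
385 210 [ 0.522 -0.252  0.212]
386 210 [ 0.522 -0.253  0.217]
387 210 [ 0.522 -0.255  0.218]
388 210 [ 0.522 -0.259  0.213]
389 210 [ 0.522 -0.26   0.216]
390 210 [ 0.522 -0.262  0.218]
391 210 [ 0.522 -0.266  0.214]
379 211 [ 0.521 -0.24   0.202]
380 211 [ 0.521 -0.242  0.203]
381 211 [ 0.521 -0.244  0.205]
382 211 [ 0.52  -0.246  0.207]
383 211 [ 0.52  -0.248  0.206]
384 211 [ 0.52  -0.249  0.212]
385 211 [ 0.52  -0.252  0.211]
386 211 [ 0.52  -0.254  0.214]
387 211 [ 0.52  -0.256  0.213]
388 211 [ 0.519 -0.258  0.216]
389 211 [ 0.52  -0.261  0.213]
390 211 [ 0.519 -0.263  0.215]
391 211 [ 0.519 -0.266  0.214]
390 212 [ 0.518 -0.266  0.204]
```

View pics/topc.png

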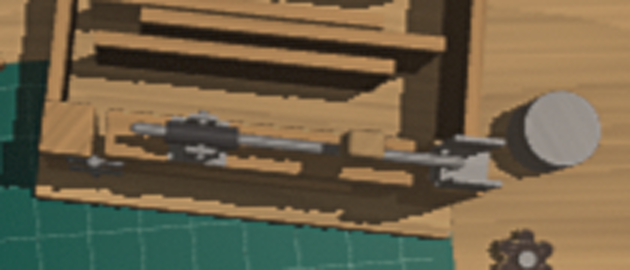

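View pics/sidec.png

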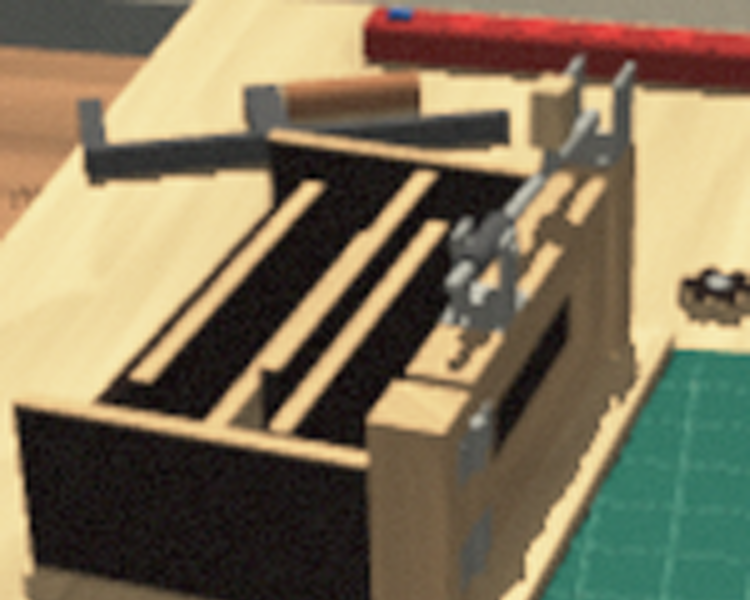

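```bash
python3 - <<'E'
from h import *
p,d,m=pickle.load(open("top0.pkl","rb")); P=pts(d,m)[150:240,225:435].reshape(-1,3)
def fit(s,t):
    Q=P[s]; c=np.polyfit(Q[:,1],Q[:,0],1); print(t,len(Q),"dx/dy",c[0],"resid",(Q[:,0]-np.polyval(c,Q[:,1])).std(),Q.mean(0)); return c
x,y,z=P.T
fit((z>.197)&(z<.215)&(x>.54)&(x<.575)&(y>-.13)&(y<-0.06),"rod")
g=(z>.238)&(z<.26)&(x<.575)&(y<-.12)&(y>-.18)
Q=P[g]; print(cv2.minAreaRect((Q[:,:2]*1000).astype(np.float32)),np.median(Q[:,2]))
for lo,hi,t in [(.153,.168,"rail")]:
    s=(z>lo)&(z<hi)&(x>.45)&(x<.62)
    Q=P[s]; print(t,cv2.minAreaRect((Q[:,:2]*1000).astype(np.float32)),len(Q)); 
    for a in np.arange(-.24,.08,.03):
        b=s&(abs(y-a)<.005)
        if b.sum(): print(round(a,2),x[b].min(),x[b].max())
E
```

```text
rod 100 dx/dy 0.1057605264631328 resid 0.00274062069696333 [ 0.55783357 -0.09321133  0.20034811]
((550.8168334960938, -152.30577087402344), (28.977386474609375, 21.98155975341797), 88.3915786743164) 0.247109549420091
rail ((558.4959106445312, -81.23567199707031), (383.28936767578125, 44.76985168457031), 82.79390716552734) 1483
-0.24 0.517420002297772 0.555734074733752
-0.21 0.5256684283530082 0.5641725467364123
-0.18 0.5284458076190068 0.5472075131932488
-0.15 0.5316702846668832 0.5708327432921262
-0.12 0.5349887642809874 0.5742343767540906
-0.09 0.5382496202327781 0.5771406102939182
-0.06 0.541240990958282 0.5803489287293444
-0.03 0.546444985470389 0.5596580815525304
0.0 0.550089191633335 0.5895254692661984
0.03 0.5533324107969558 0.5924794037746384
0.06 0.5572670598287349 0.5985022721107653
```

The top crop shows the grip block at about (365,143), the keeper at (470,165), the barrel at (205,138) and the left post at (70,130). Measured values:

| Item | Measured | Expected |
|---|---|---|
| Grip size | 29 x 22 mm | 30 x 22 mm |
| Grip top | 0.247 m | 0.248 m |
| Grip centre | (0.551, -0.152) | – |
| Bay yaw | about -0.12 rad | within 0.3 rad |

I'll clamp across the 22 mm thickness (bay x), so the grip can pitch between the pads as it lifts.

```bash
cat >> h.py <<'E'
YAW=-0.12
def Rt(yaw,flip=1):
    # tool x down, tool y along bay x direction (flip sign)
    xx=np.array([0,0,-1.]); yy=flip*np.array([np.cos(yaw),np.sin(yaw),0]); return np.stack([xx,yy,np.cross(xx,yy)],1)
def rel(p,Rm=None):
    o=bot.get_obs(); A=R.from_quat(o['tool_rot'],scalar_first=True).as_matrix()
    s=A.T@(np.array(p)-o['eef_pos'])/.04
    w=R.from_matrix(A.T@Rm).as_rotvec()/(2*np.pi) if Rm is not None else 0
    print("shift units",np.round(s,3),"turn",np.round(w,4)); 
def st():
    o=bot.get_obs(); print("t",round(float(o['t']),2),"p",np.round(o['eef_pos'],4),"F",np.round(o['contact_force'],1),"w",round(float(o['gripper_width']),3),"q",np.round(o['q'],2))
    print(np.round(R.from_quat(o['tool_rot'],scalar_first=True).as_matrix(),3))
E
python3 - <<'E'
from h import *
st()
for f in (1,-1): rel([.551,-.1525,.33],Rt(YAW,f))
E
```

```text
t 0.1 p [ 0.1661 -0.6537  0.2304] F [0.7 1.1 0.4] w 0.998 q [ 1.21  0.48  0.02  1.56 -0.01  1.11 -0.08]
[[-0.001  0.246 -0.969]
 [ 0.002 -0.969 -0.246]
 [-1.    -0.002  0.   ]]
shift units [ -2.474  -9.778 -12.412] turn [-1.913e-01 -1.000e-04  2.000e-04]
shift units [ -2.474  -9.778 -12.412] turn [3.087e-01 3.000e-04 2.000e-04]
```

Request:
step_arm(
  plan=[
    [-0.8, 0, 0, 0, 0, 0],
    [-0.8, 0, 0, 0, 0, 0],
    [-0.9, 0, 0, 0, 0, 0],
    [0, -0.6, -0.76, 0, 0, 0],
    [0, -0.6, -0.76, 0, 0, 0],
    [0, -0.6, -0.76, 0, 0, 0],
    [0, -0.6, -0.76, 0, 0, 0],
    [0, -0.6, -0.76, 0, 0, 0],
  ],
  fingers=-1,
  force=60,
)

```text
t: 1.1
eef_pos: [0.2845, -0.4992, 0.3309]
tool_rot: [-0.088, -0.702, -0.088, 0.702]
contact_force: [0.3, -0.7, 0.6]
gripper_width: 1.002
```

Request:
step_arm(
  plan=[
    [0, -0.6, -0.76, 0, 0, 0],
    [0, -0.6, -0.76, 0, 0, 0],
    [0, -0.6, -0.76, 0, 0, 0],
    [0, -0.6, -0.76, 0, 0, 0],
    [0, -0.6, -0.76, 0, 0, 0],
    [0, -0.6, -0.76, 0, 0, 0],
    [0, -0.6, -0.76, 0, 0, 0],
    [0, -0.6, -0.76, 0, 0, 0],
  ],
)

```text
t: 2.1
eef_pos: [0.4728, -0.2534, 0.3309]
tool_rot: [-0.088, -0.701, -0.088, 0.702]
contact_force: [-0.0, -0.1, 0.2]
gripper_width: 1.003
```

Request:
step_arm(
  plan=[
    [0, -0.6, -0.76, -0.027, 0, 0],
    [0, 0, 0, -0.027, 0, 0],
    [0, 0, 0, -0.027, 0, 0],
    [0, 0, 0, -0.027, 0, 0],
    [0, 0, 0, -0.028, 0, 0],
    [0, 0, 0, -0.028, 0, 0],
    [0, 0, 0, -0.027, 0, 0],
    [0, 0, 0, 0, 0, 0],
  ],
)

```text
t: 3.1
eef_pos: [0.4957, -0.2238, 0.3309]
tool_rot: [-0.468, -0.53, -0.468, 0.53]
contact_force: [0.0, -0.4, 0.0]
gripper_width: 0.995
```

```bash
python3 - <<'E'
from h import *
st(); rel([.551,-.1525,.28],Rt(YAW))
o=bot.get_obs()
for n in ["top","wrist"]:
    p,d=bot.read_camera(n); m=bot.camera_model(n); pickle.dump((p,d,m,o),open(f"{n}1.pkl","wb")); cv2.imwrite(f"pics/{n}1.png",p[:,:,::-1])
print(m)
E
```

```text
t 3.1 p [ 0.4957 -0.2238  0.3309] F [ 0.  -0.4  0. ] w 0.995 q [ 0.67  0.21 -0.43  1.72  0.09  1.23  0.1 ]
[[-0.001  0.992 -0.123]
 [ 0.    -0.123 -0.992]
 [-1.    -0.001 -0.   ]]
shift units [ 1.273  1.154 -1.939] turn [-0.0006 -0.      0.0001]
{'mtx': array([[297.31863964,   0.        , 251.8283288 ],
       [  0.        , 297.31863964, 190.88298242],
       [  0.        ,   0.        ,   1.        ]]), 'T_tool_cam': array([[-2.08825633e-04,  3.24426541e-01, -9.45910871e-01,
        -1.42683851e-01],
       [ 9.99999978e-01,  1.02231559e-04, -1.85703541e-04,
        -3.56125672e-04],
       [ 3.64547855e-05, -9.45910889e-01, -3.24426555e-01,
        -8.36703826e-02],
       [ 0.00000000e+00,  0.00000000e+00,  0.00000000e+00,
         1.00000000e+00]])}
```

View pics/wrist1.png

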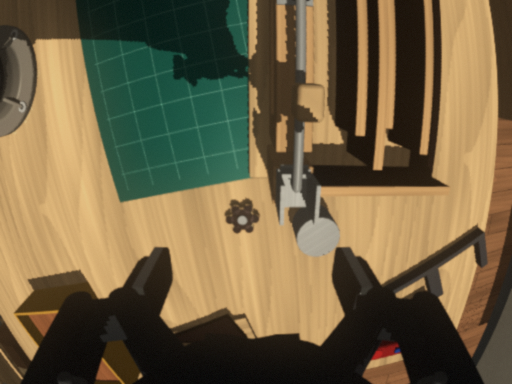

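The wrist view shows the grip top at about (311,103), the keeper at (297,185), and the gate running vertically in the picture, so the yaw is aligned. I'll cross-check the grip position with the wrist depth.

```bash
cat >> h.py <<'E'
def wpts(d,m,o):
    K=m['mtx'];h,w=d.shape;u,v=np.meshgrid(np.arange(w),np.arange(h))
    a=(u-K[0,2])/K[0,0];b=(v-K[1,2])/K[1,1];r=np.hypot(a,b)+1e-9
    t=np.tan(np.minimum(r,1.5))/r
    P=np.stack([a*t*d,-b*t*d,-d],-1).reshape(-1,3); T=m['T_tool_cam']
    P=P@T[:3,:3].T+T[:3,3]; A=R.from_quat(o['tool_rot'],scalar_first=True).as_matrix()
    return (P@A.T+o['eef_pos']).reshape(h,w,3)
E
python3 - <<'E'
from h import *
p,d,m,o=pickle.load(open("wrist1.pkl","rb")); W=wpts(d,m,o)
for u,v in [(311,103),(303,90),(321,90),(303,116),(320,116),(299,150),(318,235),(242,218),(298,186)]: print(u,v,np.round(W[v,u],4))
x,y,z=W.reshape(-1,3).T
g=(z>.24)&(z<.256)&(x<.59)&(x>.52)&(y<-.12)&(y>-.19)
Q=W.reshape(-1,3)[g]; print(len(Q),cv2.minAreaRect((Q[:,:2]*1000).astype(np.float32)),np.median(Q[:,2]))
cv2.imwrite("pics/w1c.png",cv2.resize(p[70:230,240:360,::-1],None,fx=3.7,fy=3.7,interpolation=cv2.INTER_CUBIC))
E
```

```text
311 103 [ 0.5495 -0.1532  0.2468]
303 90 [ 0.5441 -0.1427  0.2482]
321 90 [ 0.5579 -0.1438  0.2486]
303 116 [ 0.5421 -0.1626  0.248 ]
320 116 [ 0.5555 -0.1638  0.2475]
299 150 [ 0.5438 -0.1999  0.1954]
318 235 [ 0.5833 -0.3681  0.0598]
242 218 [ 0.464  -0.3409  0.0191]
298 186 [ 0.5401 -0.2366  0.1936]
1066 ((549.063232421875, -153.10391235351562), (30.267419815063477, 22.676855087280273), 82.26543426513672) 0.24764345442060387
```

View pics/w1c.png

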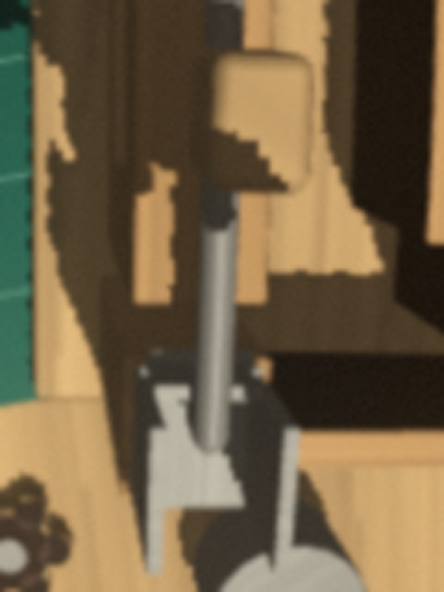

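The crop shows the grip at (262,120), the neck and rod running down to the nose at (212,440), and the keeper cheeks at (150,480) and (290,480). The wrist camera gives (0.549, -0.153) with top 0.2476, which agrees with the top camera, so I'll use (0.550, -0.153).

```bash
python3 - <<'E'
from h import *
rel([.550,-.153,.331],Rt(-.124)); rel([.550,-.153,.211])
E
```

```text
shift units [ 1.000e-03  1.123e+00 -1.927e+00] turn [-0.0003 -0.      0.0001]
shift units [ 3.001  1.124 -1.927] turn 0
```

Request:
step_arm(
  plan=[
    [0, 0.56, -0.8, 0, 0, 0],
    [0, 0.56, -0.8, 0, 0, 0],
    [0, 0, -0.32, 0, 0, 0],
    [0.7, 0, 0, 0, 0, 0],
    [0.7, 0, 0, 0, 0, 0],
    [0, 0, 0, 0, 0, 0],
  ],
)

```text
t: 3.95
eef_pos: [0.5478, -0.1535, 0.2733]
tool_rot: [-0.467, -0.529, -0.469, 0.531]
contact_force: [0.1, -0.1, 0.5]
gripper_width: 1.0
```

```bash
python3 - <<'E'
from h import *
st(); rel([.550,-.153,.211],Rt(-.124)); p,d=bot.read_camera("wrist");cv2.imwrite("pics/w2.png",p[:,:,::-1])
E
```

```text
t 3.95 p [ 0.5478 -0.1535  0.2733] F [ 0.1 -0.1  0.5] w 1.0 q [ 0.54  0.31 -0.47  1.74  0.15  1.14 -0.09]
[[-0.005  0.992 -0.124]
 [ 0.001 -0.124 -0.992]
 [-1.    -0.005  0.   ]]
shift units [ 1.558  0.06  -0.019] turn [-0.      0.      0.0008]
```

View pics/w2.png

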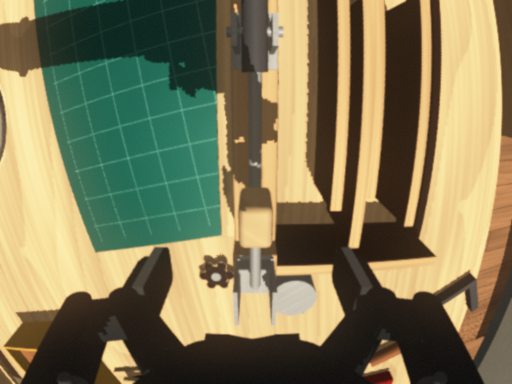

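The grip at (256,225) is centred between the fingers at (160,265) and (350,265). Next I descend and close.

Request:
step_arm(
  plan=[
    [0.6, 0.05, 0, 0, 0, 0.001],
    [0.6, 0, 0, 0, 0, 0],
    [0.36, 0, 0, 0, 0, 0],
    [0, 0, 0, 0, 0, 0],
  ],
)

```text
t: 4.5
eef_pos: [0.5519, -0.1535, 0.2129]
tool_rot: [0.47, 0.531, 0.467, -0.528]
contact_force: [0.5, 0.0, 1.0]
gripper_width: 0.999
```

Request:
step_arm(
  plan=[
    [0, 0, 0, 0, 0, 0],
    [0, 0, 0, 0, 0, 0],
    [0, 0, 0, 0, 0, 0],
    [0, 0, 0, 0, 0, 0],
    [0, 0, 0, 0, 0, 0],
    [0, 0, 0, 0, 0, 0],
  ],
  fingers=1,
  force=60,
)

```text
t: 5.25
eef_pos: [0.5514, -0.1533, 0.2134]
tool_rot: [0.47, 0.53, 0.467, -0.528]
contact_force: [-4.3, -0.2, 5.5]
gripper_width: 0.256
```

```bash
python3 - <<'E'
from h import *
st(); o=bot.get_obs();p,d=bot.read_camera("wrist");cv2.imwrite("pics/w3.png",p[:,:,::-1])
E
```

```text
t 5.25 p [ 0.5514 -0.1533  0.2134] F [-4.3 -0.2  5.5] w 0.256 q [ 0.53  0.36 -0.46  1.8   0.19  1.01 -0.13]
[[ 0.005  0.993 -0.121]
 [-0.001 -0.121 -0.993]
 [-1.     0.005  0.001]]
```

View pics/w3.png

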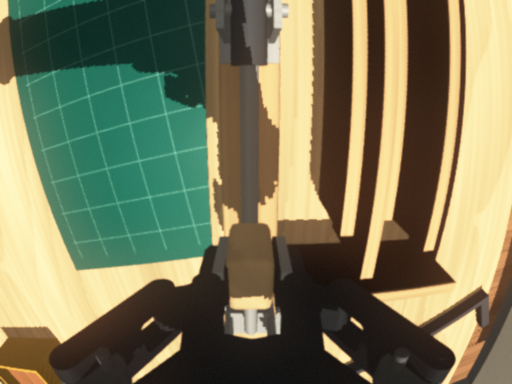

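The jaws hold the grip at about 21.8 mm opening, and the pads sit on both faces at (217,260) and (284,258). Next I lift on the arc about the barrel pin: about 0.12 rad, made of 15.5 mm up, a little towards the hinge, and a matching pitch.

Request:
step_arm(
  plan=[
    [-0.1, 0, -0.01, 0, -0.005, 0],
    [-0.1, 0, -0.01, 0, -0.005, 0],
    [-0.1, 0, -0.01, 0, -0.005, 0],
    [-0.1, 0, -0.01, 0, -0.005, 0],
    [0, 0, 0, 0, 0, 0],
  ],
)

```text
t: 5.92
eef_pos: [0.5521, -0.1494, 0.2288]
tool_rot: [-0.499, -0.496, -0.437, 0.56]
contact_force: [-4.4, 2.1, 0.6]
gripper_width: 0.247
```

```bash
python3 - <<'E'
from h import *
st()
for n in ["wrist","side"]:
    p,d=bot.read_camera(n);cv2.imwrite(f"pics/{n}4.png",p[:,:,::-1] if n=="wrist" else cv2.resize(p[100:220,200:340,::-1],None,fx=5,fy=5,interpolation=cv2.INTER_CUBIC))
E
```

```text
t 5.92 p [ 0.5521 -0.1494  0.2288] F [-4.4  2.1  0.6] w 0.247 q [ 0.43  0.34 -0.43  1.8   0.31  1.06 -0.26]
[[-0.009  0.993 -0.119]
 [-0.125 -0.119 -0.985]
 [-0.992  0.006  0.126]]
```

View pics/wrist4.png

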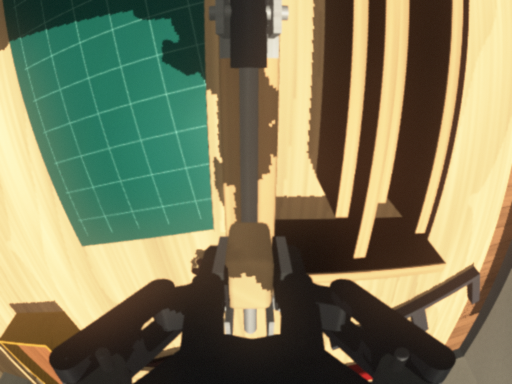

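View pics/side4.png

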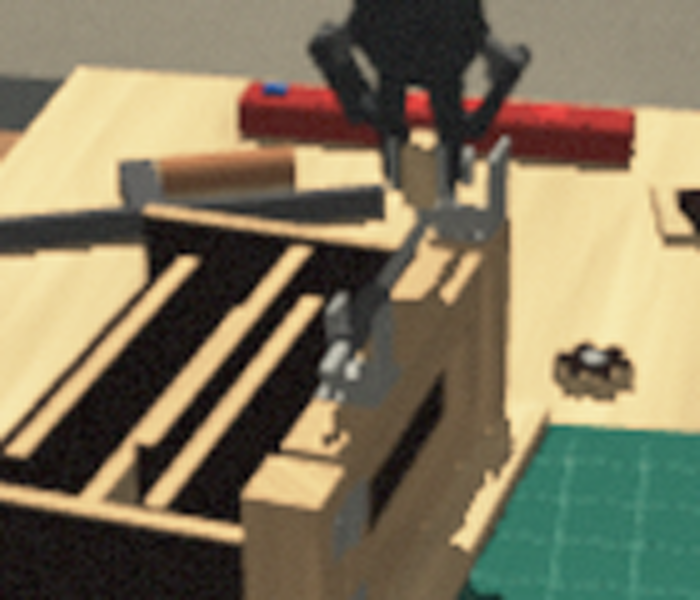

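TCP rose 15.4 mm with low forces, and the barrel is at about 0.12 rad by tool tilt. The side view shows the rod at (405,250) clearly raised, and the wrist view shows the grip unmoved in the jaws. Next I draw along the rod axis, which in tool axes is -z with -0.05 x.

Request:
step_arm(
  plan=[
    [-0.005, 0, -0.1, 0, 0, 0],
    [-0.01, 0, -0.15, 0, 0, 0],
    [-0.01, 0, -0.15, 0, 0, 0],
    [0, 0, 0, 0, 0, 0],
  ],
)

```text
t: 6.52
eef_pos: [0.5538, -0.1345, 0.2275]
tool_rot: [-0.498, -0.497, -0.437, 0.56]
contact_force: [-4.7, 1.5, 1.8]
gripper_width: 0.245
```

```bash
python3 - <<'E'
from h import *
st()
E
```

```text
t 6.53 p [ 0.5538 -0.1345  0.2275] F [-4.7  1.5  1.8] w 0.245 q [ 0.41  0.34 -0.44  1.81  0.31  1.06 -0.28]
[[-0.01   0.993 -0.121]
 [-0.124 -0.121 -0.985]
 [-0.992  0.005  0.125]]
```

Request:
step_arm(
  plan=[
    [-0.01, 0, -0.18, 0, 0, 0],
    [-0.01, 0, -0.18, 0, 0, 0],
    [-0.01, 0, -0.18, 0, 0, 0],
    [-0.01, 0, -0.18, 0, 0, 0],
    [0, 0, 0, 0, 0, 0],
  ],
)

```text
t: 7.15
eef_pos: [0.5573, -0.1056, 0.2256]
tool_rot: [-0.498, -0.497, -0.437, 0.56]
contact_force: [-5.7, 3.1, 1.9]
gripper_width: 0.248
```

```bash
python3 - <<'E'
from h import *
st()
for n in ["wrist","side","top"]:
    p,d=bot.read_camera(n);cv2.imwrite(f"pics/{n}5.png",p[:,:,::-1] if n=="wrist" else cv2.resize((p[100:220,200:340] if n=="side" else p[150:240,250:400])[:,:,::-1],None,fx=5,fy=5,interpolation=cv2.INTER_CUBIC))
E
```

```text
t 7.15 p [ 0.5573 -0.1056  0.2256] F [-5.7  3.1  1.9] w 0.248 q [ 0.37  0.34 -0.45  1.81  0.31  1.06 -0.34]
[[-0.01   0.993 -0.121]
 [-0.124 -0.121 -0.985]
 [-0.992  0.005  0.124]]
```

View pics/wrist5.png

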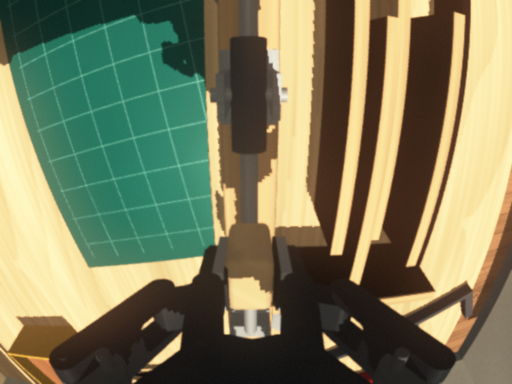

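View pics/side5.png

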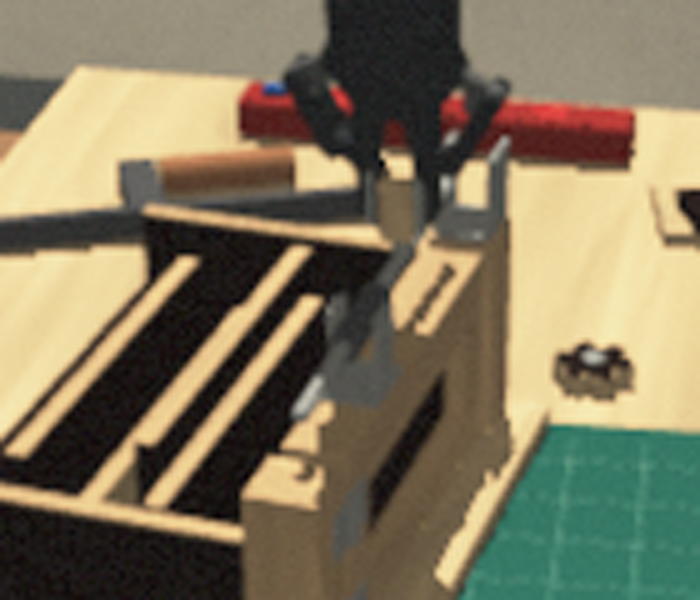

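View pics/top5.png

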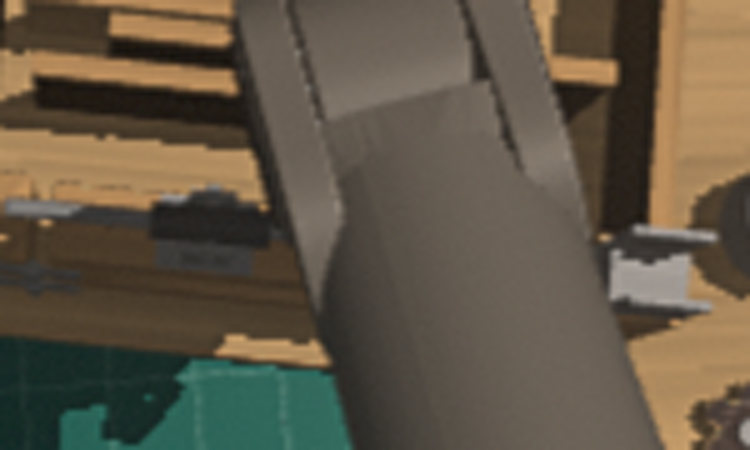

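The keeper is now empty: top view (650,275), with no nose in it. The rod tail sticks out hinge-side at (40,208) and the gate is still shut, with about 44 mm drawn. Now I'll work out the opening swing about the hinge axis in tool axes.

```bash
python3 - <<'E'
from h import *
o=bot.get_obs(); A=R.from_quat(o['tool_rot'],scalar_first=True).as_matrix()
r=o['eef_pos']-np.array([.576,.058,0]); r[2]=0
w=np.array([0,0,-.39]); print(np.linalg.norm(r),"total shift",A.T@np.cross(w,r)/.04,"turn",A.T@w/2/np.pi)
E
```

```text
0.16465699918758483 total shift [-0.00660826 -1.60533924  0.01303278] turn [ 0.06158999 -0.00031605 -0.00770134]
```

Request:
step_arm(
  plan=[
    [0, -0.1, 0, 0.004, 0, -0.0005],
    [0, -0.16, 0, 0.0062, 0, -0.0008],
    [0, -0.16, 0, 0.0062, 0, -0.0008],
    [0, -0.16, 0, 0.0062, 0, -0.0008],
    [0, 0, 0, 0, 0, 0],
  ],
)

```text
t: 7.92
eef_pos: [0.535, -0.1024, 0.226]
tool_rot: [-0.457, -0.527, -0.4, 0.594]
contact_force: [2.5, 1.6, -0.7]
gripper_width: 0.25
```

```bash
python3 - <<'E'
from h import *
st()
p,d=bot.read_camera("wrist");cv2.imwrite("pics/w6.png",p[:,:,::-1])
E
```

```text
t 7.92 p [ 0.535  -0.1024  0.226 ] F [ 2.5  1.6 -0.7] w 0.25 q [ 0.36  0.31 -0.43  1.85  0.29  1.06 -0.47]
[[-0.026  0.965 -0.262]
 [-0.122 -0.263 -0.957]
 [-0.992  0.007  0.124]]
```

View pics/w6.png

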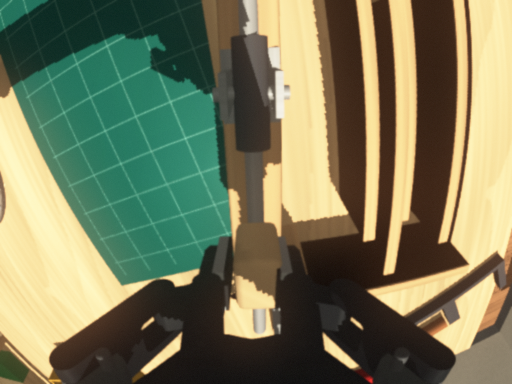

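The gate follows: the rail leans with the tool and the boards at (370,120) are rotated. The grip moved only a few pixels in the jaws, to (257,240). I continue the swing.

Request:
step_arm(
  plan=[
    [0, -0.16, 0, 0.0062, 0, -0.0008],
    [0, -0.16, 0, 0.0062, 0, -0.0008],
    [0, -0.16, 0, 0.0062, 0, -0.0008],
    [0, -0.16, 0, 0.0062, 0, -0.0008],
    [0, -0.16, 0, 0.0062, 0, -0.0008],
    [0, -0.16, 0, 0.0062, 0, -0.0008],
    [0, 0, 0, 0, 0, 0],
    [0, 0, 0, 0, 0, 0],
  ],
)

```text
t: 8.98
eef_pos: [0.4994, -0.0891, 0.2256]
tool_rot: [-0.384, -0.571, -0.336, 0.644]
contact_force: [2.8, -0.5, 0.9]
gripper_width: 0.252
```

```bash
python3 - <<'E'
from h import *
st(); o=bot.get_obs()
for n in ["wrist","side","top"]:
    p,d=bot.read_camera(n);m=bot.camera_model(n);pickle.dump((p,d,m,o),open(f"{n}7.pkl","wb"))
    cv2.imwrite(f"pics/{n}7.png",p[:,:,::-1] if n!="side" else cv2.resize(p[100:220,200:340,::-1],None,fx=5,fy=5,interpolation=cv2.INTER_CUBIC))
E
```

```text
t 8.97 p [ 0.4994 -0.0891  0.2256] F [ 2.8 -0.5  0.9] w 0.252 q [ 0.33  0.26 -0.41  1.91  0.24  1.07 -0.7 ]
[[-0.054  0.877 -0.477]
 [-0.111 -0.48  -0.87 ]
 [-0.992  0.006  0.123]]
```

View pics/wrist7.png

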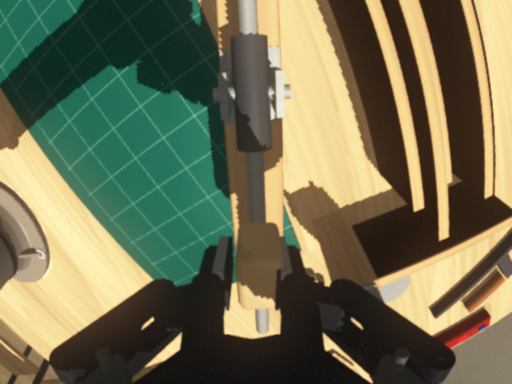

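View pics/side7.png

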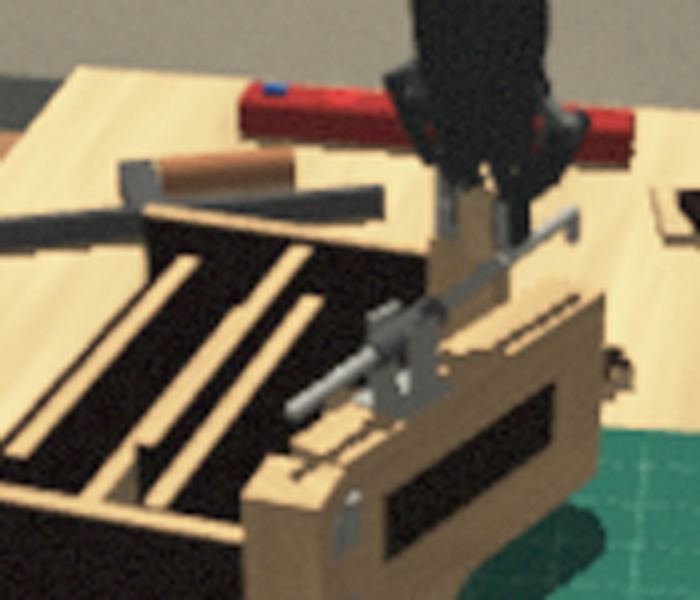

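View pics/top7.png

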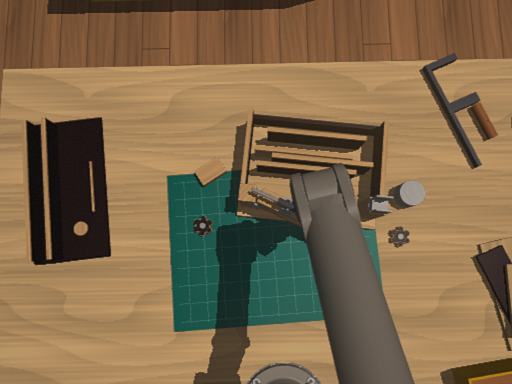

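The side view shows the gate standing ajar: free edge at (600,300), nose free at (575,220), grip held at (470,215). Knobs, tin and block are unmoved in the top view. Next I measure the gate angle from depth and confirm it is still.

```bash
python3 - <<'E'
from h import *
p,d,m,o=pickle.load(open("side7.pkl","rb")); P=pts(d,m)
# gate front face: fit plane on front-face patch; crop px (430..540, 300..480)/5+offset
u=slice(286,316); v=slice(165,205)
p0,d0,m0=pickle.load(open("side0.pkl","rb"))
Q=P[v,u].reshape(-1,3); Q=Q[(Q[:,2]<.15)&(Q[:,2]>.05)&(Q[:,0]<.56)]
c=np.polyfit(Q[:,1],Q[:,0],1); print(len(Q),c,"face angle",np.arctan(c[0]),"open",np.arctan(c[0])-.122, (Q[:,0]-np.polyval(c,Q[:,1])).std())
p,d,m,o=pickle.load(open("wrist7.pkl","rb")); W=wpts(d,m,o).reshape(-1,3)
s=(W[:,2]>.155)&(W[:,2]<.168)&(W[:,0]<.58)&(W[:,0]>.44)&(W[:,1]<.02)&(W[:,1]>-.2)
r=cv2.minAreaRect((W[s][:,:2]*1000).astype(np.float32)); print(s.sum(),r)
st()
E
```

```text
814 [0.30906556 0.51908196] face angle 0.2997529337157941 open 0.1777529337157941 0.01705071203840334
4971 ((520.402587890625, -53.30217742919922), (182.04376220703125, 40.256858825683594), 63.95732498168945)
t 9.12 p [ 0.4993 -0.0891  0.2256] F [ 3.7 -1.7  2.5] w 0.248 q [ 0.33  0.26 -0.41  1.91  0.24  1.07 -0.7 ]
[[-0.054  0.877 -0.477]
 [-0.111 -0.48  -0.87 ]
 [-0.992  0.006  0.123]]
```

Request:
step_arm(
  plan=[
    [0, 0, 0, 0, 0, 0],
    [0, 0, 0, 0, 0, 0],
    [0, 0, 0, 0, 0, 0],
    [0, 0, 0, 0, 0, 0],
  ],
)

```text
t: 9.62
eef_pos: [0.4992, -0.0891, 0.2255]
tool_rot: [-0.384, -0.571, -0.336, 0.644]
contact_force: [3.7, -1.9, 2.6]
gripper_width: 0.253
```

```bash
python3 - <<'E'
from h import *
st(); print(np.abs(bot.get_obs()['joint_vel']).max())
T0=pickle.load(open("top0.pkl","rb")); p,d=bot.read_camera("top"); 
for n,(u,v) in dict(block=(211,172),star1=(203,226),star2=(399,237),tin=(411,193)).items():
    a=T0[0][v-18:v+18,u-20:u+20].astype(int); b=p[v-18:v+18,u-20:u+20].astype(int)
    print(n,np.abs(a-b).mean())
E
```

```text
t 9.62 p [ 0.4992 -0.0891  0.2255] F [ 3.7 -1.9  2.6] w 0.253 q [ 0.33  0.26 -0.41  1.91  0.24  1.07 -0.7 ]
[[-0.055  0.877 -0.477]
 [-0.111 -0.48  -0.87 ]
 [-0.992  0.005  0.123]]
0.001855870571440673
block 5.447685185185185
star1 5.719444444444444
star2 6.061111111111111
tin 6.121527777777778
```

```bash
python3 - <<'E'
from h import *
p,d,m,o=pickle.load(open("side7.pkl","rb")); P=pts(d,m)[170:195,300:316].reshape(-1,3)
Q=P[(P[:,2]<.15)&(P[:,2]>.05)]; c=np.polyfit(Q[:,1],Q[:,0],1); k=abs(Q[:,0]-np.polyval(c,Q[:,1]))<.01
Q=Q[k]; c=np.polyfit(Q[:,1],Q[:,0],1); print(len(Q),"open",np.arctan(c[0])-.124,(Q[:,0]-np.polyval(c,Q[:,1])).std())
bot.hand_in(); st()
E
```

```text
337 open 0.25848250461402106 0.006682111295777151
the job is handed in; nothing more can be done
the job is handed in; nothing more can be done
```

I lifted the bolt, drew it clear of the keeper and swung the gate ajar, then handed in at about 9.7 s with the gripper still holding the grip. No verdict was reported.

- **Lift:** I raised the grip on an arc about the barrel pin, about 0.12 rad by tool tilt and 15.4 mm at the TCP.
- **Draw:** I then drew the bolt about 44 mm along the rod. The measured force stayed under 7 N at every check. The top view showed the keeper empty and the gate still shut.
- **Gate angle:** The wrist depth of the top rail gave about 0.33 rad, and its fitted width matched the known 40 mm. The TCP arc about the hinge gave about 0.37 rad. Both are well inside 0.24–0.54.
- **Disagreement:** Two side-camera fits of the gate face gave 0.18 and 0.26 rad. Their scatter was 17 mm and 7 mm, so I did not trust them. The second was computed in the same script as the hand-in, so I had not seen it beforehand. The side camera therefore does not confirm the angle.
- **Stillness and hold:** The TCP moved about 0.1 mm over the last half second. The jaws stayed at about 21 mm opening on the 22 mm grip, set to 60 N.
- **Loose things:** The top picture showed the knobs, tin and block where they started. I compared image patches before and after for change; I did not measure their positions.

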